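Click a filter carrier's snap cover shut all round

ROBOT

A 7-joint arm with a two-finger parallel gripper is mounted at the origin on the work surface. World frame = base frame: x ahead of the robot, y to its left, z up, the work surface at z = 0. Lengths are in m, angles in rad, forces in N, time in s.
With the tool pointing down it reaches from about 0.425 to 0.875 m from the base axis. Payload 4.7 kg.
Tool frame: the origin (TCP) lies where the fingers leave the gripper's body, on its centre line; the fingertips stand 73 mm ahead of it and the grasp point (between the pads) lies 54 mm ahead of it (robot.grasp_offset is the distance from the TCP to the grasp point, in m); z points along the fingers, y is the direction in which the jaws open and shut (so a half turn about z gives the same grasp; the last joint's range is limited). The gripper opens to 85 mm and grips with 20 to 120 N. Pads are 22 mm wide; open, the fingers measure 114 mm over their backs; the gripper's body (76 mm by 85 mm) begins 54 mm behind the grasp point. The pads swing forward as they close: fully open they stand 13 mm farther back than shut.
Start: joints at [-1.27, 0.321, -0.07, 1.45, 0.023, 1.371, -0.057], TCP at [0.184, 0.623, 0.304] pointing down, gripper open.
Joint ranges: [-2.86, 2.86], [-0.3, 2.09], [-1.38, 1.24], [0.06, 2.45], [-1.56, 4.7], [0.09, 2.05], [-2.69, 2.69]. Speed limits (rad/s): [2.57, 2.57, 3.14, 3.14, 3.14, 3.14, 3.14].

INTERFACE

Orientations are given as a unit quaternion [x, y, z, w].
In Python, from station import robot gives the robot as it stands.
- The arm moves only by the tool apply_moves, never from a script. Its argument "deltas" is one flat list of numbers, 5 for each row, row after row: the shift along the tool's x, y, z in mm, then the turn about the tool's z in rad, then the opening, from 0 (shut) to 1 (fully open). In form: [dx, dy, dz, twist, fingers, dx, dy, dz, twist, fingers, ...]. A call has exactly 8 rows; each row is the pose to reach, as a shift and turn from the pose commanded when the call began, along the tool's axes at that moment; what a row does not reach only later rows make up. A row lasts 1/8 s, in which the tool goes at most 62.5 mm and 10.7 degrees, less where a joint would pass 70% of its speed; a pose out of reach is approached as far as the arm can. A call with a gripper value outside its range is refused whole. The fingers move at their own pace and stop on an object; the grip force is fixed at half the most. Time passes only in rows, so rows that repeat a pose let the fingers close, or fill a call up. It gives the time, the measured TCP pose, the force and the opening at its end, in the units of the state.
- robot.sense(): the state, without advancing time (a new reading comes with each control period).
- robot.camera(name): name is "scene" or "top"; returns a dict with "img" (384x512x3 uint8, red, green, blue), "depth" (384x512 float32, m along the optical axis (not along the pixel's ray), 0 where there is no reading), "mtx" (3x3 intrinsics, pixels), "R" (3x3) and "t" (3): a world point X has camera coordinates R X + t. Camera axes: x right, y down, z forward; pixel columns grow to the right and rows downward; lengths in m; the calibration is good to about 2 mm. A picture is of the moment at which its call begins.
- robot.hand_in(): hands the job in, once; it reports no verdict.
Trained networks look in a picture, given as the dict that the camera call returned (one of the last four; its "shot" number tells which), for a name from the list of things; names that differ only in an ending like _2 or _b are one class to them, and where a whole thing is asked for, a point or a joint stands for the part that bears it (a point fixed in the world has none). Each returns a list of dicts, best first, with "conf" (0 to 1); they miss things now and then, are a little off and sometimes report something else, mostly with a low value. They report only what shows in the picture. A call takes as long as a camera call. They do not tell look-alikes from the thing itself.
- robot.look_for(picture, thing): "bbox" ([left, top, right, bottom] in pixels, round what is visible of it).
- robot.mark_of(picture, thing): "position" ([column, row] in pixels: a listed point, or the origin of a listed thing).
The state is a dict: "clock": time; "qpos": joint angles; "dq": joint speeds; "joint_efforts": joint torques, N m; "tcp_pos": TCP position; "orientation": TCP orientation; "force": force on the tool from outside, world axes, zero at the start; "torque": the same for the moment, N m; "gripper_width": finger opening in m.
Only numpy, scipy, OpenCV 4.12 (cv2) and the standard library are available. Lean on these libraries where they do the work, as an engineer would, in place of code of your own. Each camera call takes 0.05 s, during which the arm holds its last target. There are 200 camera calls.

TASK

The white cover has been laid on one of the two blue filter carriers, but four of its six rim sections still stand up. With the fingertips, press around the rim section by section until all six have clicked down flat, leaving the carrier lying where it is. Do not lift anything, keep off the clear window and the bare filter in the other carrier, and leave everything else on the plate as it is.

Things in the scene. Friction and masses are not known exactly. Their poses are not given: they have to be found in the camera images.
- carrier: the covered filter carrier, loose on the perforated plate, about 0.55 kg in all: a round blue plastic dish, 184 mm across, 14 mm high, whose white snap cover already lies centred on it. Origin at the centre of its underside, z up; the underside rests on the plate, 20 mm above the table
- cover_frame: the cover's fixed six-sided middle frame (52 mm from axis to each side, top 18.5 mm above the carrier's underside; origin = the carrier's). Round it stand six white plastic rim sections, each 60 deg wide, 2.5 mm apart, hinged on one straight side of the frame, 38 mm long radially, 3 mm thick, 88 mm wide at the outer edge, with a 12 mm skirt that snaps over the dish's bead
- sec1 (a joint): rim section 1 of the cover, its middle at 0 deg about the carrier's z from its x axis: hinge angle, 0 = standing up (17 deg, outer edge 11 mm above flush), 0.30 rad = flat, clicked shut. Light to 0.1, then about 8 N on the outer edge or 11 N on the ribs clicks it (more nearer the hinge); springs up if let go before 0.25. Pressing a shut one is harmless. Starts shut
- sec1_pad (a point): the three finger ribs of rim section 1: point on its upper face, 27.5 mm out from its hinge line (80 mm from the carrier's axis when shut, 11 mm inside the outer edge); moves with the section: 18.5 mm above the carrier's underside when shut, 27 mm when standing
- sec2 (a joint): rim section 2 of the cover, its middle at 60 deg about the carrier's z from its x axis: hinge angle, 0 = standing up (17 deg, outer edge 11 mm above flush), 0.30 rad = flat, clicked shut. Light to 0.1, then about 8 N on the outer edge or 11 N on the ribs clicks it (more nearer the hinge); springs up if let go before 0.25. Pressing a shut one is harmless. Starts shut
- sec2_pad (a point): the three finger ribs of rim section 2: point on its upper face, 27.5 mm out from its hinge line (80 mm from the carrier's axis when shut, 11 mm inside the outer edge); moves with the section: 18.5 mm above the carrier's underside when shut, 27 mm when standing
- sec3 (a joint): rim section 3 of the cover, its middle at 120 deg about the carrier's z from its x axis: hinge angle, 0 = standing up (17 deg, outer edge 11 mm above flush), 0.30 rad = flat, clicked shut. Light to 0.1, then about 8 N on the outer edge or 11 N on the ribs clicks it (more nearer the hinge); springs up if let go before 0.25. Pressing a shut one is harmless. Starts standing
- sec3_pad (a point): the three finger ribs of rim section 3: point on its upper face, 27.5 mm out from its hinge line (80 mm from the carrier's axis when shut, 11 mm inside the outer edge); moves with the section: 18.5 mm above the carrier's underside when shut, 27 mm when standing
- sec4 (a joint): rim section 4 of the cover, its middle at 180 deg about the carrier's z from its x axis: hinge angle, 0 = standing up (17 deg, outer edge 11 mm above flush), 0.30 rad = flat, clicked shut. Light to 0.1, then about 8 N on the outer edge or 11 N on the ribs clicks it (more nearer the hinge); springs up if let go before 0.25. Pressing a shut one is harmless. Starts standing
- sec4_pad (a point): the three finger ribs of rim section 4: point on its upper face, 27.5 mm out from its hinge line (80 mm from the carrier's axis when shut, 11 mm inside the outer edge); moves with the section: 18.5 mm above the carrier's underside when shut, 27 mm when standing
- sec5 (a joint): rim section 5 of the cover, its middle at 240 deg about the carrier's z from its x axis: hinge angle, 0 = standing up (17 deg, outer edge 11 mm above flush), 0.30 rad = flat, clicked shut. Light to 0.1, then about 8 N on the outer edge or 11 N on the ribs clicks it (more nearer the hinge); springs up if let go before 0.25. Pressing a shut one is harmless. Starts standing
- sec5_pad (a point): the three finger ribs of rim section 5: point on its upper face, 27.5 mm out from its hinge line (80 mm from the carrier's axis when shut, 11 mm inside the outer edge); moves with the section: 18.5 mm above the carrier's underside when shut, 27 mm when standing
- sec6 (a joint): rim section 6 of the cover, its middle at 300 deg about the carrier's z from its x axis: hinge angle, 0 = standing up (17 deg, outer edge 11 mm above flush), 0.30 rad = flat, clicked shut. Light to 0.1, then about 8 N on the outer edge or 11 N on the ribs clicks it (more nearer the hinge); springs up if let go before 0.25. Pressing a shut one is harmless. Starts standing
- sec6_pad (a point): the three finger ribs of rim section 6: point on its upper face, 27.5 mm out from its hinge line (80 mm from the carrier's axis when shut, 11 mm inside the outer edge); moves with the section: 18.5 mm above the carrier's underside when shut, 27 mm when standing
- window: the clear six-sided window in the middle of the cover, 80 mm across flats, 17 mm above the carrier's underside; not to be touched. Origin = the carrier's origin
- open_carrier: a second, identical blue carrier (184 mm, 14 mm high, loose, 0.36 kg) without a cover, its filter lying bare; origin at the centre of its underside. It lies beside the covered one, to its left or right as seen from the robot
- open_filter: the bare 150 mm filter disc in that carrier, 14 mm above the plate; not to be touched. Origin = that carrier's origin
- cassette_a: small white round filter cassette, 58 mm across, 11 mm high, loose, lying between the two carriers; origin at the centre of its underside
- cassette_b: small blue round filter cassette, 58 mm across, 11 mm high, loose, on the part of the plate far from the robot; origin at the centre of its underside
- cassette_c: small white round filter cassette, 58 mm across, 11 mm high, loose, on the part of the plate far from the robot; origin at the centre of its underside
- forceps: steel filter forceps, 135 mm long, 8 mm high, loose, lying on the plate beyond the carriers; origin at the centre of its underside
- jar: amber glass jar with white cap, 48 mm across, 58 mm high, loose, standing near the right end of the plate; origin at the centre of its underside
- weight: steel check weight with a knob, 26 mm across, 40 mm high, loose, standing near the left end of the plate; origin at the centre of its underside
Not all that is in view belongs to the job. What is shaped like the carrier but purple is not meant.

How it is judged:
At the end, for the whole second after the job is handed in: all six rim sections are down past 0.27 rad (flat is 0.30), the carrier lies flat (within 0.05 rad), at rest and within 30 mm of where it started, and every other thing on the plate is within 20 mm of where it started (value of joint each of sec1, sec2, sec3, sec4, sec5, sec6 above 0.27 rad and distance of carrier from where it was at the start of the episode below 0.03 m and angle between carrier's own z axis and vertical below 0.05 rad and linear speed of carrier below 0.02 m/s and distance of each of open_carrier, cassette_a, cassette_b, cassette_c, forceps, jar, weight from where it was at the start of the episode below 0.02 m); the robot touches nothing.
It fails at once if the covered carrier is lifted (more than 10 mm) or tipped (more than 0.15 rad) (height (world z) of carrier above 0.03 m or angle between carrier's own z axis and vertical above 0.15 rad).
It fails at once if the carrier is shoved 40 mm or more (distance of carrier from where it was at the start of the episode above 0.04 m).
It fails at once if the robot presses on the clear window (contact force between any of the fingers, the arm and window above 1 N).
It fails at once if the robot touches the bare filter (contact force between any of the fingers, the arm and open_filter above 0.5 N).
It fails at once if something else on the plate is lifted, or pushed 25 mm or more (height (world z) of any of open_carrier, cassette_a, cassette_b, cassette_c, forceps, jar, weight above 0.03 m or distance of any of open_carrier, cassette_a, cassette_b, cassette_c, forceps, jar, weight from where it was at the start of the episode above 0.025 m).
It also fails if it takes over 38 s, if anything falls off the work surface, if the arm or the gripper's body presses on something with over 40 N, if the wrist force passes 120 N, or if a joint passes its speed limit or range.

## Working session

There is one attempt and no reset: what is moved stays moved. The work goes in short steps, Python scripts to look and compute and a tool call to move; the robot and the scene stay as the last step left them, time stands still between calls to the robot, and variables do not carry over. Pictures are saved under pics/ and viewed, about 8 in all and at most 12, crops included, and the job is handed in when it is done.

Besides the shell and the picture viewer there is one more tool, called after "Request:" in YAML: its name, and indented under it one key for each argument. apply_moves: Moves the arm, as the interface text tells. Its arguments: {"type":"object","properties":{"deltas":{"type":"array"}},"required":["deltas"]}

```bash
mkdir -p pics; cat > h.py <<'E'
import numpy as np, cv2
from station import robot
def w(c,px,z=None):
    u,v=px; K=c["mtx"]; r=np.linalg.inv(K)@[u,v,1]; R,t=c["R"],c["t"]
    if z is None:
        d=c["depth"][int(round(v)),int(round(u))]; return R.T@(r*d-t)
    o=-R.T@t; q=R.T@r; return o+q*(z-o[2])/q[2]
def cloud(c):
    d=c["depth"]; h,wd=d.shape; u,v=np.meshgrid(np.arange(wd),np.arange(h))
    p=np.stack([u,v,np.ones_like(u)],-1)@np.linalg.inv(c["mtx"]).T*d[...,None]
    return (p-c["t"])@c["R"]
E
python3 - <<'E'
from h import *
s=robot.sense(); print(s)
for n in("top","scene"):
    c=robot.camera(n); cv2.imwrite(f"pics/{n}0.png",cv2.resize(c["img"][...,::-1],(800,600),interpolation=cv2.INTER_CUBIC))
    for k in["carrier","window","open_carrier","cassette_a","forceps","jar","weight"]+[f"sec{i}_pad" for i in(1,2,3,4,5,6)]:
        zz=.02+(.0185 if 'pad' in k else .017 if k=='window' else 0)
        print(n,k,[(np.round(m["position"],0).tolist(),round(m["conf"],2),np.round(w(c,m["position"],zz),3).tolist(),np.round(w(c,m["position"]),3).tolist()) for m in robot.mark_of(c,k)[:6]])
E
```

```text
{'clock': 0.0, 'qpos': array([-1.26986658,  0.32185893, -0.07009357,  1.45172432,  0.02256817,
        1.37074592, -0.05689546]), 'dq': array([ 1.00358692e-03, -1.32490339e-03,  1.85818549e-03, -5.51924430e-05,
        2.76545093e-04,  1.51557956e-03, -9.59178538e-04]), 'joint_efforts': array([ 2.08899414e-04, -4.93578601e+01, -3.81986741e-01, -3.14334762e+01,
        1.29376998e-02,  1.10019700e-02, -2.28896181e-05]), 'tcp_pos': array([0.18380592, 0.62305074, 0.3027753 ]), 'orientation': array([ 1.42904765e-01,  9.89735964e-01, -9.68909934e-04, -1.07697671e-04]), 'force': array([-0.60603723, -0.17071978, -0.84433579]), 'torque': array([-0.03278211, -0.02053834,  0.016751  ]), 'gripper_width': 0.08478954674187786}
top carrier [([125.0, 235.0], 0.82, [0.309, 0.567, 0.02], [0.309, 0.567, 0.021]), ([242.0, 167.0], 0.71, [0.557, 0.153, 0.02], [0.554, 0.152, 0.035]), ([192.0, 255.0], 0.65, [0.239, 0.329, 0.02], [0.239, 0.329, 0.019]), ([357.0, 258.0], 0.56, [0.234, -0.253, 0.02], [0.234, -0.254, 0.016])]
top window [([127.0, 235.0], 0.98, [0.31, 0.556, 0.037], [0.31, 0.561, 0.021]), ([196
[... 5777 characters left out ...]
, 0.69, [0.34, 0.319, 0.038], [0.331, 0.321, 0.031]), ([393.0, 176.0], 0.68, [0.412, 0.562, 0.038], [0.401, 0.569, 0.027]), ([302.0, 213.0], 0.67, [0.556, 0.235, 0.038], [0.562, 0.234, 0.046]), ([148.0, 137.0], 0.51, [0.169, -0.273, 0.038], [0.158, -0.276, 0.029])]
scene sec6_pad [([127.0, 146.0], 0.74, [0.213, -0.345, 0.039], [0.167, -0.36, -0.001]), ([291.0, 197.0], 0.7, [0.489, 0.209, 0.038], [0.498, 0.207, 0.048]), ([332.0, 152.0], 0.59, [0.284, 0.382, 0.038], [0.267, 0.387, 0.024]), ([410.0, 167.0], 0.5, [0.374, 0.633, 0.038], [0.363, 0.64, 0.028]), ([247.0, 216.0], 0.28, [0.556, 0.065, 0.038], [0.556, 0.065, 0.039]), ([275.0, 219.0], 0.28, [0.574, 0.151, 0.038], [0.573, 0.151, 0.037])]
```

View crop.

```bash
python3 - <<'E'
from h import *
c=robot.camera("top")
cv2.imwrite("pics/crop1.png",cv2.resize(c["img"][110:215,180:345][...,::-1],(792,504),interpolation=cv2.INTER_CUBIC))
P=cloud(c)
# height map per sector
ctr=np.array([.562,.152])
# frame + sections: fit circle to heights using points z>.034 near
m=(np.hypot(P[...,0]-ctr[0],P[...,1]-ctr[1])<.12)&(P[...,2]>.031)&(P[...,2]<.07)
q=P[m]
print(len(q)); (x,y),r=cv2.minEnclosingCircle((q[:,:2]*1000).astype(np.float32)); print("enc",x,y,r)
# pads: fit rigid
pads={1:(.497,.127),2:(.553,.076),3:(.626,.109),4:(.633,.186),5:(.565,.232),6:(.491,.209)}
# standing pad radius: 52+27.5*cos17=78.4
A=[];B=[]
from scipy.optimize import least_squares
def f(p):
    o=[]
    for i,(a,b) in pads.items():
        th=p[2]+(i-1)*np.pi/3; rr=.08 if i<3 else .0788
        o+=[p[0]+rr*np.cos(th)-a,p[1]+rr*np.sin(th)-b]
    return o
s=least_squares(f,[.56,.15,3.5]); print(s.x,np.round(np.array(s.fun)*1000,1))
p=s.x
for i in range(6):
    th=p[2]+i*np.pi/3
    for rr in (.056,.08,.088):
        X=p[0]+rr*np.cos(th),p[1]+rr*np.sin(th)
        k=np.hypot(P[...,0]-X[0],P[...,1]-X[1])<.006
        print(i+1,rr,np.round(X,3),round(float(np.median(P[k][:,2])),4),end=' | ')
    print()
E
```

```text
1926
enc 561.0755615234375 155.82867431640625 90.85598754882812
[0.5610361  0.15678086 3.56348049] [-8.9 -3.  -0.1  1.2 -1.1  1.7 -0.1  3.   4.   3.2  6.1 -6.1]
1 0.056 [0.51  0.134] 0.0403 | 1 0.08 [0.488 0.124] 0.0385 | 1 0.088 [0.481 0.121] 0.0342 | 
2 0.056 [0.555 0.101] 0.0389 | 2 0.08 [0.553 0.077] 0.039 | 2 0.088 [0.552 0.069] 0.0376 | 
3 0.056 [0.606 0.124] 0.0405 | 3 0.08 [0.626 0.11 ] 0.0453 | 3 0.088 [0.632 0.105] 0.0503 | 
4 0.056 [0.612 0.18 ] 0.0412 | 4 0.08 [0.634 0.19 ] 0.0477 | 4 0.088 [0.641 0.193] 0.0484 | 
5 0.056 [0.567 0.212] 0.0395 | 5 0.08 [0.569 0.236] 0.0469 | 5 0.088 [0.57  0.244] 0.0462 | 
6 0.056 [0.516 0.19 ] 0.0399 | 6 0.08 [0.496 0.204] 0.0492 | 6 0.088 [0.49  0.208] 0.0445 |
```

View pics/crop1.png

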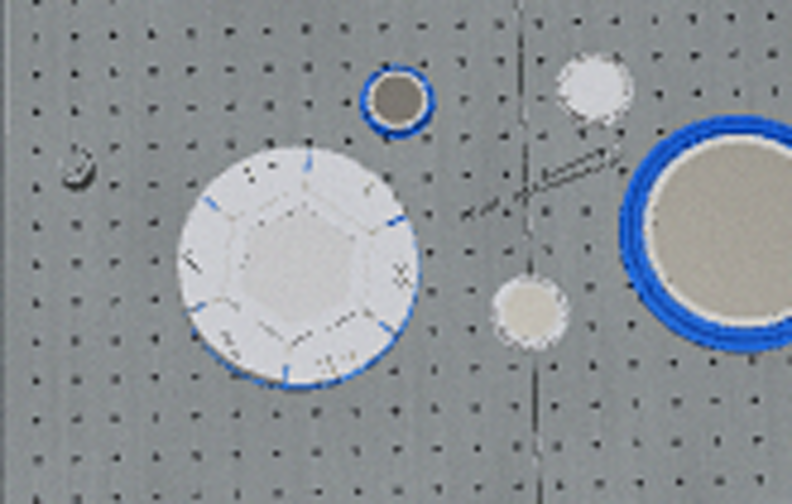

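View pics/scene0.png

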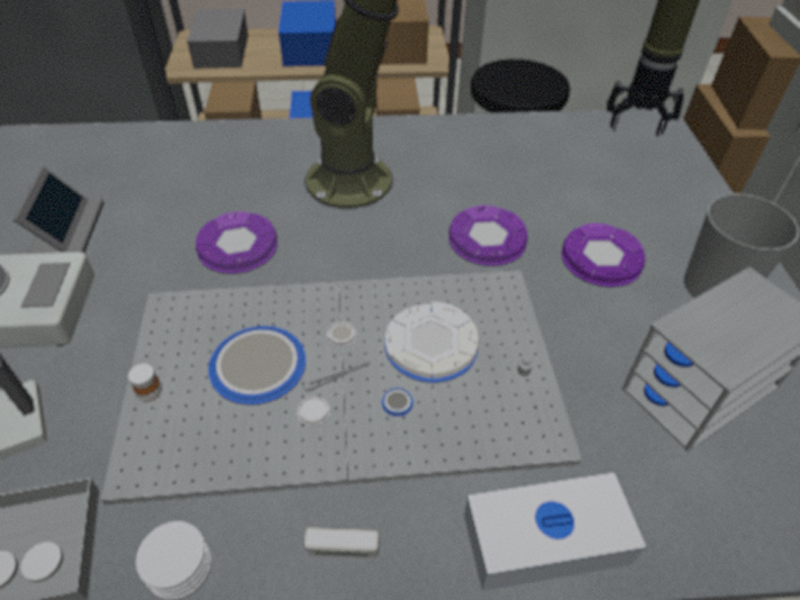

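The covered carrier on the plate is at scene (432,340), top-crop (299,267). The three purple look-alikes at scene (236,240), (488,235) and (603,252) lie on the table, off the plate, so they are not the one meant. In the crop, sections 3–6 stand up (pads measured at z ≈ 45–50 mm) and sections 1 and 2 are flat at 38.5 mm. The centre is about (0.562, 0.154) and section 1 is at about 204°. I'll move above section 5 with the fingers shut.

Request:
apply_moves:
  deltas: [-55,-30,0,0,0,-110,-60,0,0,0,-165,-90,10,0,0,-220,-120,20,0,0,-275,-150,40,0,0,-330,-180,60,0,0,-385,-210,80,0,0,-440,-240,100,0,0]

```text
clock: 2.45
tcp_pos: [0.529, 0.2778, 0.2084]
orientation: [0.143, 0.99, 0.0, 0.0]
force: [1.0, 0.2, 0.1]
gripper_width: -0.0001
```

Request:
apply_moves:
  deltas: [-20,-12,20,0,0,-40,-23,40,0,0,-40,-23,60,0,0,-40,-23,75,0,0,-40,-23,80,0,0,-40,-23,84,0,0,-40,-23,88,0,0,-40,-23,88,0,0]

```text
clock: 3.45
tcp_pos: [0.5598, 0.2461, 0.121]
orientation: [0.143, 0.99, 0.0, 0.0]
force: [0.2, 0.3, 1.3]
gripper_width: -0.0002
```

```bash
python3 - <<'E'
from h import *
c=robot.camera("scene"); s=robot.sense(); print(s["tcp_pos"],s["force"])
cv2.imwrite("pics/s2.png",cv2.resize(c["img"][150:280,210:380][...,::-1],(784,600),interpolation=cv2.INTER_CUBIC))
E
```

```text
[0.55979778 0.24610499 0.12107974] [-1.22420603 -0.18693933  0.76387213]
```

View pics/s2.png

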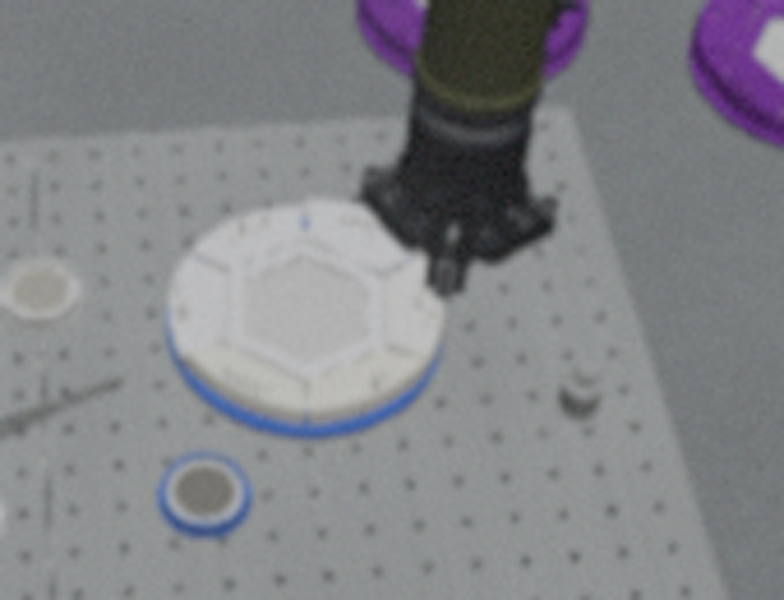

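The shut fingertips are at crop (450,280), over the outer edge of section 5. They are about 13 mm too far out, so I'll shift in and press.

Request:
apply_moves:
  deltas: [0,0,-8,0,0,-13,-8,-8,0,0,-13,-8,-4,0,0,-13,-8,0,0,0,-13,-8,4,0,0,-13,-8,8,0,0,-13,-8,11,0,0,-13,-8,11,0,0]

```text
clock: 4.5
tcp_pos: [0.5698, 0.2348, 0.1108]
orientation: [0.143, 0.99, 0.0, -0.0]
force: [-2.9, -1.1, 9.3]
gripper_width: 0.0001
```

```bash
python3 - <<'E'
from h import *
s=robot.sense(); print(s["clock"],s["tcp_pos"],s["force"])
E
```

```text
4.5 [0.56982244 0.23476354 0.11078748] [-2.8643029  -1.08064835  9.29312514]
```

Request:
apply_moves:
  deltas: [0,0,1,0,0,0,0,2,0,0,0,0,3,0,0,0,0,3,0,0,0,0,3,0,0,0,0,3,0,0,0,0,3,0,0,0,0,3,0,0]

```text
clock: 5.5
tcp_pos: [0.57, 0.2347, 0.1105]
orientation: [0.143, 0.99, 0.001, -0.0]
force: [-8.7, -3.3, 24.6]
gripper_width: -0.0
```

Forces rise stiffly at 3 mm of overtravel, so section 5 is flat (TCP z = 0.1107). Next is section 4.

Request:
apply_moves:
  deltas: [0,0,-28,0,0,-38,-14,-30,0,0,-77,-27,-30,0,0,-77,-27,-24,0,0,-77,-27,-12,0,0,-77,-27,-5,0,0,-77,-27,0,0,0,-77,-27,1,0,0]

```text
clock: 6.5
tcp_pos: [0.6359, 0.1876, 0.1104]
orientation: [0.142, 0.99, 0.001, -0.0]
force: [-10.3, -2.7, 30.4]
gripper_width: 0.0002
```

```bash
python3 - <<'E'
from h import *
s=robot.sense(); print(s["clock"],s["tcp_pos"],s["force"])
c=robot.camera("scene")
cv2.imwrite("pics/s3.png",cv2.resize(c["img"][150:280,210:380][...,::-1],(784,600),interpolation=cv2.INTER_CUBIC))
P=cloud(robot.camera("top"))
for i in range(6):
    th=np.radians(204+60*i)
    print(i+1,[round(float(np.median(P[np.hypot(P[...,0]-.562-r*np.cos(th),P[...,1]-.154-r*np.sin(th))<.006][:,2])),4) for r in(.056,.08)])
E
```

```text
6.5 [0.63593907 0.18757018 0.11036975] [-10.34242585  -2.68168201  30.41853446]
1 [0.514, 0.5243]
2 [0.0394, 0.0393]
3 [0.0427, 0.0456]
4 [0.46, 0.4382]
5 [0.4562, 0.036]
6 [0.5031, 0.4889]
```

View pics/s3.png

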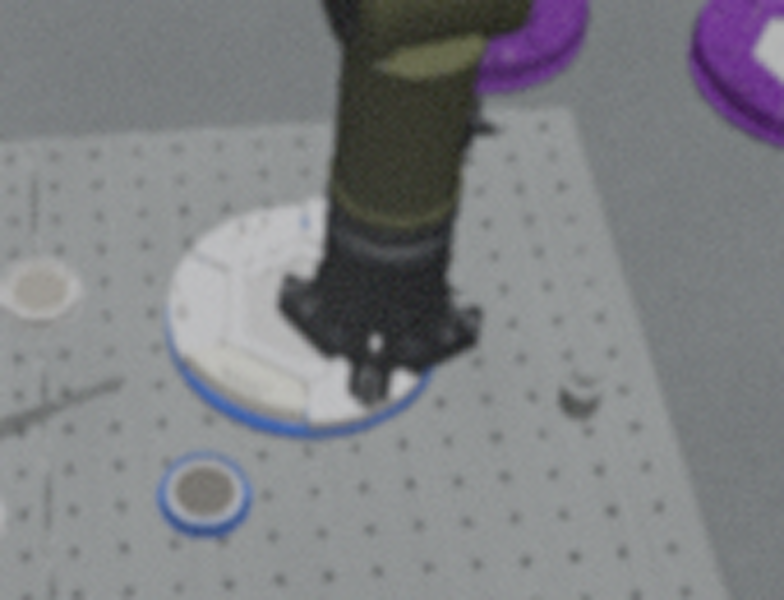

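Section 5 measures flat. Section 4 is pressed shut under the tip at crop (370,385). Now section 3, whose lit raised edge is at (245,375).

Request:
apply_moves:
  deltas: [0,0,-28,0,0,-7,-40,-30,0,0,-15,-80,-30,0,0,-15,-80,-24,0,0,-15,-80,-12,0,0,-15,-80,-5,0,0,-15,-80,-1,0,0,-15,-80,0,0,0]

```text
clock: 7.6
tcp_pos: [0.6279, 0.1073, 0.1102]
orientation: [0.142, 0.99, 0.001, -0.001]
force: [-13.4, -2.5, 35.8]
gripper_width: -0.0001
```

Request:
apply_moves:
  deltas: [0,0,-40,0,0,0,0,-40,0,0,40,14,-40,0,0,80,28,-40,0,0,120,42,-40,0,0,153,53,-40,0,0,153,53,-30,0,0,153,53,-22,0,0]

```text
clock: 8.6
tcp_pos: [0.4956, 0.2, 0.1261]
orientation: [0.142, 0.99, -0.0, -0.001]
force: [-0.1, -1.0, -0.2]
gripper_width: -0.0
```

Request:
apply_moves:
  deltas: [0,0,5,0,0,0,0,9,0,0,0,0,13,0,0,0,0,17,0,0,0,0,19,0,0,0,0,20,0,0,0,0,20,0,0,0,0,20,0,0]

```text
clock: 9.6
tcp_pos: [0.4967, 0.1996, 0.1105]
orientation: [0.143, 0.99, 0.0, -0.0]
force: [-8.9, -4.4, 22.2]
gripper_width: -0.0001
```

Now lift clear and back off so the cover can be seen.

Request:
apply_moves:
  deltas: [0,0,-40,0,0,0,0,-90,0,0,30,30,-130,0,0,70,70,-150,0,0,110,110,-160,0,0,150,150,-160,0,0,190,190,-160,0,0,220,230,-160,0,0]

```text
clock: 10.6
tcp_pos: [0.349, 0.4845, 0.2675]
orientation: [0.143, 0.99, 0.0, 0.0]
force: [0.6, 1.1, 0.1]
gripper_width: 0.0002
```

```bash
python3 - <<'E'
from h import *
s=robot.sense(); print(s["clock"],s["tcp_pos"],s["force"])
c=robot.camera("scene"); t=robot.camera("top")
a=cv2.resize(c["img"][170:270,190:340],(600,400),interpolation=cv2.INTER_CUBIC)
cv2.imwrite("pics/s4.png",a[...,::-1])
cv2.imwrite("pics/t4.png",cv2.resize(t["img"][110:215,180:345][...,::-1],(792,504),interpolation=cv2.INTER_CUBIC))
P=cloud(t)
for i in range(6):
    th=np.radians(204+60*i)
    print(i+1,[round(float(np.median(P[np.hypot(P[...,0]-.562-r*np.cos(th),P[...,1]-.154-r*np.sin(th))<.006][:,2])),4) for r in(.056,.072,.08,.085)])
q=P[(np.hypot(P[...,0]-.562,P[...,1]-.154)<.12)&(P[...,2]>.031)&(P[...,2]<.07)]
print(cv2.minEnclosingCircle((q[:,:2]*1000).astype(np.float32)))
for k in["open_carrier","cassette_a","forceps","jar","weight"]:
    print(k,[np.round(w(t,m["position"],.02),3).tolist() for m in robot.mark_of(t,k)[:3]])
E
```

```text
10.6 [0.3489652  0.48447202 0.2675142 ] [0.6234754  1.06731366 0.10755529]
1 [0.0399, 0.0385, 0.0382, 0.0371]
2 [0.0396, 0.0379, 0.0369, 0.0401]
3 [0.0378, 0.0367, 0.0385, 0.0394]
4 [0.0393, 0.0369, 0.0369, 0.0385]
5 [0.0389, 0.0382, 0.0384, 0.0364]
6 [0.0395, 0.0396, 0.0399, 0.039]
((561.135498046875, 154.52891540527344), 91.09760284423828)
open_carrier [[0.593, -0.176, 0.02]]
cassette_a [[0.697, 0.08, 0.02], [0.537, -0.026, 0.02], [0.709, -0.069, 0.02]]
forceps [[0.633, -0.04, 0.02], [0.495, 0.115, 0.02]]
jar [[0.64, -0.367, 0.02]]
weight [[0.623, 0.321, 0.02]]
```

View pics/t4.png

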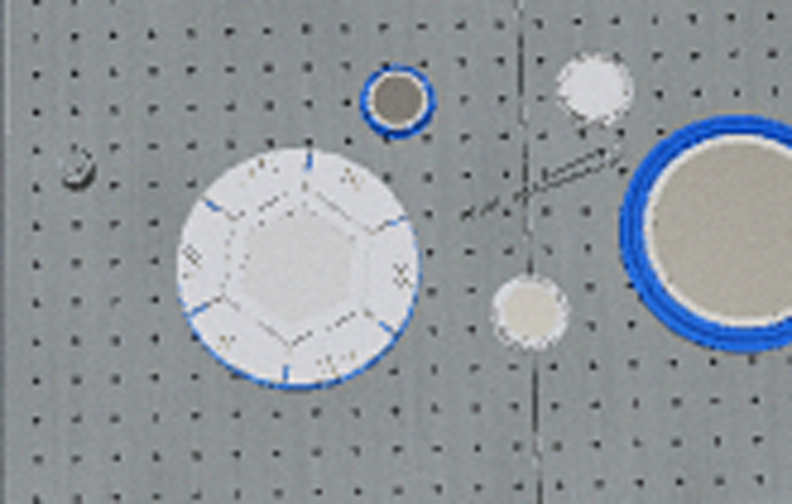

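View pics/s4.png

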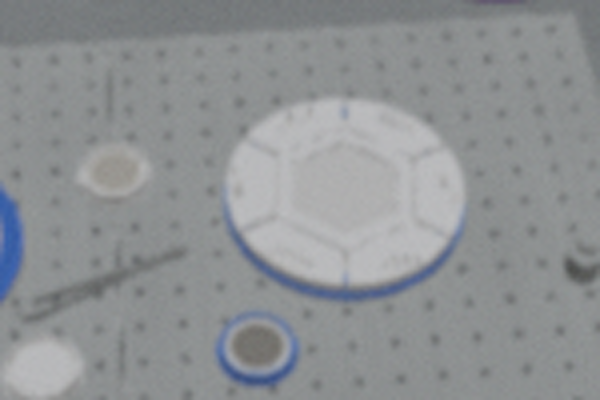

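Both pictures show the cover flat all round, at top-crop (299,267). All six sections measure 37–40 mm against 38.5 mm expected, and everything else in the crop is where it was. I'm handing in.

```bash
python3 -c "
from station import robot
print(robot.hand_in())"
```

```text
the job is handed in; nothing more can be done
None
```

I pressed sections 5, 4, 3 and 6 shut with the closed fingertips at the ribs, and handed the job in at about 10.7 s. The press forces I read at the end of the moves were 22–36 N.

- **Sections:** after I backed off, the top camera's depth showed all six at 36–40 mm above the table (flat is 38.5 mm). None had sprung up.
- **Carrier:** its fitted centre moved about 1 mm, which is within measuring error. I did not measure its tilt directly, but all six sections came out level.
- **Other things on the plate:** in the before and after pictures nothing had visibly moved, except the jar, which lay outside the crops. The networks' marks agreed to within about 10 mm, except the forceps mark, which shifted about 16 mm. The picture shows the forceps unmoved, so I take that as scatter in the network.

The hand-in gave no verdict.

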